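# Guarded switch on the microscope lamp supply

### The arm

A 6-joint arm with a two-finger parallel gripper is mounted at the origin on a cart in front of the work surface, level with it; the furniture and walls round the work are solid. World frame = base frame: x ahead of the robot, y to its left, z up, the work surface at z = 0. Lengths are in mm, angles in rad, forces in N, time in s.
With the tool pointing down it reaches from about 275 to 1000 mm from the base axis. Payload 8.4 kg.
Tool frame: the origin (TCP) lies where the fingers leave the gripper's body, on its centre line; the fingertips stand 73 mm ahead of it and the grasp point (between the pads) lies 54 mm ahead of it (grip_point_offset is the distance from the TCP to the grasp point, in mm); z points along the fingers, y is the direction in which the jaws open and shut (so a half turn about z gives the same grasp; the last joint's range is limited). The gripper opens to 85 mm and grips with 20 to 120 N. Pads are 22 mm wide; open, the fingers measure 114 mm over their backs; the gripper's body (76 mm by 85 mm) begins 54 mm behind the grasp point. The pads swing forward as they close: fully open they stand 13 mm farther back than shut.
Start: joints at [-1.16, 0.353, 1.633, -0, 1.155, -0.002], TCP at [250.734, -572.504, 303.881] pointing down, gripper open.
Joint ranges: [-2.63, 2.63], [-0.92, 2.1], [0.06, 2.66], [-1.3, 4.44], [0, 2.69], [-3.02, 3.02]. Speed limits (rad/s): [2.22, 2.22, 2.79, 3.14, 3.14, 3.14].

### API

Orientations are given as [roll, pitch, yaw] about the fixed x, y, z axes, in that order (R = Rz(yaw) Ry(pitch) Rx(roll)).
In Python, from rig import sense, grab_frame, sign_off, grip_point_offset gives the robot as it stands. The module is installed in compiled form; this text tells all that it offers.
- The arm moves only by the tool drive_tool, never from a script. Its argument "targets" is one flat list of numbers, 7 for each row, row after row: the shift along the tool's x, y, z in m, then the turn, a rotation vector about the tool's x, y, z in rad, then the opening, from 0 (shut) to 1 (fully open). In form: [tx, ty, tz, wx, wy, wz, grip, tx, ty, tz, wx, wy, wz, grip, ...]. A call has 1 to 12 rows; each row is the pose to reach, as a shift and turn from the pose commanded when the call began, along the tool's axes at that moment; what a row does not reach only later rows make up. A row lasts 1/12 s, in which the tool goes at most 41.7 mm and 7.16 degrees, less where a joint would pass 70% of its speed; a pose out of reach is approached as far as the arm can. A call with a gripper value outside its range is refused whole. The fingers move at their own pace and stop on an object; "force" is the grip in N (left out, the last holds). Time passes only in rows, so rows that repeat a pose let the fingers close. It gives the time, the measured TCP pose, the force and the opening at its end, in the units of the state.
- sense(): the state, without advancing time (a new reading comes with each control period).
- grab_frame(name): name is "side" or "top"; returns a dict with "color" (420x560x3 uint8, blue, green, red), "vertical_fov" (degrees; the focal length in pixels is half the picture's height over the tangent of half this angle, whatever the lens; pixels are square), "cx", "cy" (the principal point, pixels), "world_from_camera" (4x4, takes a point from camera to world coordinates). Camera axes: x right, y down, z forward; pixel columns grow to the right and rows downward; lengths in mm; the calibration is good to about 2 mm. A picture is of the moment at which its call begins. There is no depth.
- sign_off(): hands the job in, once; it reports no verdict.
The state is a dict: "clock": time; "qpos": joint angles; "qvel": joint speeds; "joint_efforts": joint torques, N m; "eef_pos": TCP position; "tcp_rot": TCP orientation; "contact_force": force on the tool from outside, world axes, zero at the start; "wrist_torque": the same for the moment, N m; "opening": opening from 0.0 (shut) to 1.0 (fully open).
Only numpy, scipy, OpenCV 4.12 (cv2) and the standard library are available. Lean on these libraries where they do the work, as an engineer would, in place of code of your own. Each camera call takes 0.05 s, during which the arm holds its last target. There are 200 camera calls.

### The job

Switch on the microscope's lamp supply, the low white box on the worktop: with the fingertips, raise the hinged guard by its front lip, and while the guard rests on the fingers push the toggle under it fully over, away from the lip and towards the hinge; then draw the fingers out and let the guard drop fully shut by itself. Touch only, do not pinch the guard or the toggle or press the guard down from above. Leave the push button beside the guard unpressed and the bottles and pot where they stand.

Things in the scene. Friction and masses are not known exactly. Their poses are not given: they have to be found in the camera images.
- unit: lamp supply, white box with an aluminium top plate, 112 (x, front to back) x 170 (y) x 60 mm high, fixed to the worktop. Origin on its underside, midway in y, 52 mm behind its front face; its front (vents, guard lip) faces its own -x, z up. It carries a grey guard over a toggle (both centred on its y = -20 mm) and a push button.
- guard_hinge (a point): middle of the guard's hinge axis, which runs along the unit's y, low behind the toggle; 68 mm above the worktop (8 mm above the top plate), at x = -10, y = -20 mm in the unit's frame. Two 5 mm cheeks that carry the hinge rise to 75 mm, outside the guard.
- guard (a joint): guard angle, rad: 0 shut, grows as the lip rises and swings back, stop at 1.1; light (about 60 g), no spring, falls shut by its own weight from any angle. Shut, it is a grey plastic box cover, open below: 49 mm long (hinge to front) and 70 mm wide (inside 66 mm), its top 92 mm above the worktop, its front and side walls ending 66 mm above the worktop (6 mm over the top plate).
- guard_lip (a point): middle of the underside of the guard's front lip: 60 mm wide, 4 mm thick, 22 mm long, rising forward at 35 degrees from the foot of the front wall; moves with the guard. Shut: 72 mm above the worktop, x = -67, y = -20 mm in the unit's frame. It overhangs the unit's front face (x = -52 mm) by 23 mm, free below; fingers tilted about 30 degrees (tips forward) fit under it and lift it.
- toggle (a joint): toggle angle, rad: 0 off (leans 0.4 rad to the unit's front), 0.8 fully on (leans 0.4 rad back, towards the hinge). Stays where it is left; about 1.5 to 2 N at its tip moves it. Fingers may push only its front face.
- toggle_tip (a point): top of the toggle, a black paddle 16 mm wide (y), 10 mm thick and 14 mm tall on a short steel stem, reaching 22 mm from its pivot. The pivot lies at the level of the top plate (60 mm above the worktop) at x = -38, y = -20 mm in the unit's frame. Pushing its front face towards the unit's +x switches it on.
- button (a joint): push button, travel in m: 0 out, 0.005 fully pressed; to be left alone.
- button_top (a point): top of the push button, a 20 mm grey round cap in a black housing on the unit's top plate, 75 mm to the left (unit's +y) of the toggle
- oil_mid (a point): centre of a small black-capped bottle, 27 mm across, 58 mm high, standing to the right of the unit; leave
- stain_mid (a point): centre of a small violet bottle, 25 mm across, 62 mm high, standing to the right of the unit; leave
- pot_mid (a point): centre of a clear specimen pot with a white screw lid, 60 mm across, 70 mm high, standing to the left of the unit; leave

How it is judged (in metres and radians):
On the way, in this order (a step that is already met when the one before it is completed fails the run):
1. the guard is raised with the toggle still off (value of joint guard above 0.3 rad and value of joint toggle below 0.25 rad), for 0.1 s.
2. the toggle is pushed over while the guard rests on the fingers (value of joint toggle above 0.62 rad and value of joint guard above 0.3 rad), for 0.1 s.
At the end, for the whole second after the job is handed in: The toggle stands over at 0.62 rad or more of its 0.8, the guard is shut to within 0.05 rad, the button is out, and the bystanders stand within 20 mm of where they were (value of joint toggle above 0.62 rad and value of joint guard below 0.05 rad and value of joint button below 0.002 m and distance of each of oil_mid, stain_mid, pot_mid from where it was at the start of the episode below 0.02 m); the robot touches nothing.
It fails at once if the guard is pinched or pressed from outside (over 4 N of finger force on its outer face, or its two sides squeezed) (contact force between any of the fingers, the arm and guard_c5 above 4 N or contact force between any of the fingers, the arm and guard_c6 above 4 N or contact force between any of the fingers, the arm and guard_c7 above 4 N or (contact force between the fingers and guard_c2 above 2 N and contact force between the fingers and guard_c3 above 2 N)).
It fails at once if the toggle is pinched or pulled from behind (over 3 N of finger force on its back half) (contact force between the fingers and toggle_c1 above 3 N).
It fails at once if the push button is pressed (value of joint button above 0.003 m).
It fails at once if a bottle or the pot is shifted, lifted or knocked over (20 mm) (distance of any of oil_mid, stain_mid, pot_mid from where it was at the start of the episode above 0.02 m).
It also fails if it takes over 35 s, if anything falls off the work surface, if the arm or the gripper's body presses on something with over 40 N, if the wrist force passes 120 N, or if a joint passes its speed limit or range.

## Working session

There is one attempt and no reset: what is moved stays moved. The work goes in short steps, Python scripts to look and compute and a tool call to move; the robot and the scene stay as the last step left them, time stands still between calls to the robot, and variables do not carry over. Pictures are saved under pics/ and viewed, about 8 in all and at most 12, crops included, and the job is handed in when it is done.

Besides the shell and the picture viewer there is one more tool, called after "Call:" as a command line: name --argument value ..., lists and objects as JSON in quotes. drive_tool: Moves the arm, as the interface text tells. Its arguments: {"type":"object","properties":{"targets":{"type":"array"},"force":{"type":"number"}},"required":["targets"]}

```bash
mkdir -p pics; python3 - <<'E'
from rig import *
import cv2,pickle
s=sense();print(s)
d={}
for n in("side","top"):
    f=grab_frame(n);d[n]=f;cv2.imwrite(f"pics/{n}0.png",f["color"]);print(n,f["vertical_fov"],f["cx"],f["cy"],f["world_from_camera"])
pickle.dump(d,open("f0.pkl","wb"))
E
```

```text
{'clock': 0.0, 'qpos': array([-1.16039415e+00,  3.53632419e-01,  1.63414165e+00,  9.43435493e-06,
        1.15518713e+00, -2.38833894e-03]), 'qvel': array([ 0.00021196, -0.00024635,  0.00060903, -0.00139213, -0.000762  ,
       -0.00015459]), 'joint_efforts': array([ 1.26972409e-03, -6.05249476e+01, -3.42062151e+01,  1.07254036e-04,
        9.26909270e-03,  4.35313439e-05]), 'eef_pos': array([ 250.58821633, -572.15453271,  303.16821571]), 'tcp_rot': array([-3.14022413e+00, -1.18945256e-05,  4.12786689e-01]), 'contact_force': array([-0.188447  ,  0.16162865,  0.07950718]), 'wrist_torque': array([ 0.03637159,  0.03592625, -0.02457662]), 'opening': 0.9990690962604936}
side 56.77400732668683 284.1838367331342 197.0192047597374 [[ 9.23190915e-01 -2.01303069e-01  3.27407404e-01  3.31807774e+02]
 [-3.84308728e-01 -4.72333458e-01  7.93226264e-01 -7.13598356e+02]
 [-5.03340994e-03 -8.58124804e-01 -5.13416484e-01  5.21073751e+02]
 [ 0.00000000e+00  0.00000000e+00  0.00000000e+00  1.00000000e+00]]
top 53.76767002958988 281.04214812753384 206.3332061569325 [[ 1.71923578e-02 -9.98937623e-01  4.27556711e-02  5.81544582e+02]
 [-9.99807701e-01 -1.75793060e-02 -8.69073975e-03 -5.19069750e+01]
 [ 9.43312193e-03 -4.25980349e-02 -9.99047758e-01  9.63050375e+02]
 [ 0.00000000e+00  0.00000000e+00  0.00000000e+00  1.00000000e+00]]
```

View pics/side0.png

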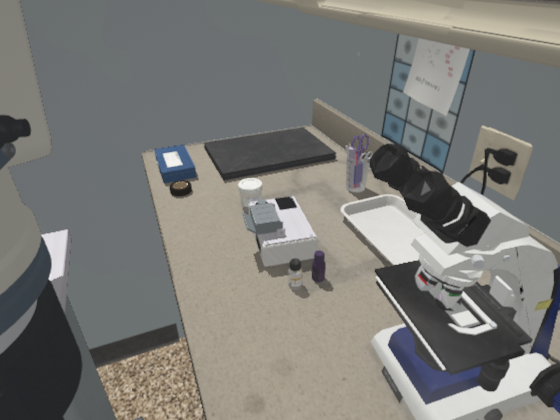

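View pics/top0.png

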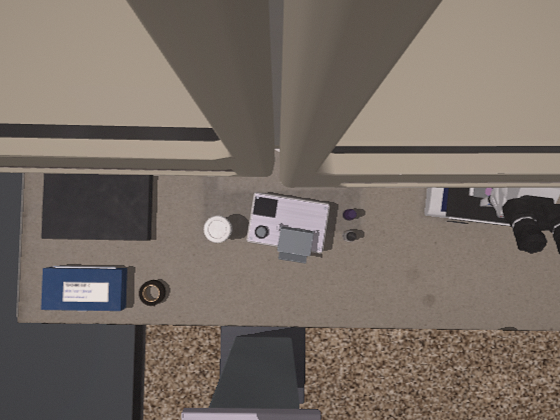

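The side picture shows the unit at about (285,230) with its guard towards the robot. The top picture has it at (288,222), turned a few degrees, with the pot at (217,229) and the bottles at (350,214) and (351,236). Next, enlarged crops.

```bash
python3 - <<'E'
import cv2,pickle,numpy as np
d=pickle.load(open("f0.pkl","rb"))
a=d["side"]["color"][170:290,225:345];b=d["top"]["color"][180:275,235:365][:, :]
a=cv2.resize(a,None,fx=5,fy=5,interpolation=cv2.INTER_CUBIC);cv2.imwrite("pics/sc.png",a)
b=cv2.resize(b,None,fx=6,fy=6,interpolation=cv2.INTER_CUBIC);cv2.imwrite("pics/tc.png",b)
E
```

```text
(no output)
```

View pics/sc.png

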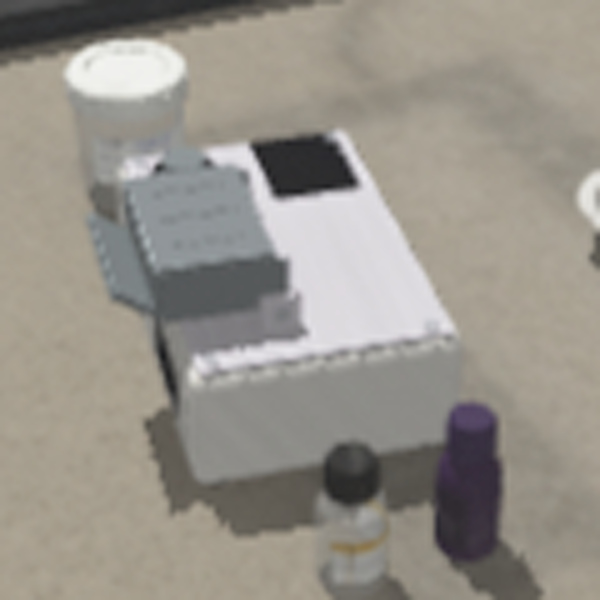

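View pics/tc.png

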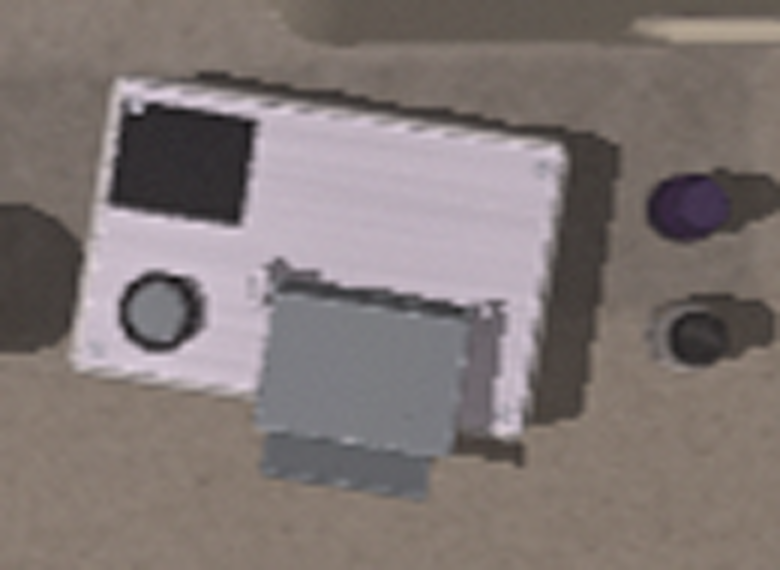

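```bash
cat > h.py <<'E'
import numpy as np,pickle
from scipy.spatial.transform import Rotation as R
from scipy.optimize import least_squares
def proj(f,P):
    T=f["world_from_camera"];c=(np.atleast_2d(P)-T[:3,3])@T[:3,:3]
    k=210/np.tan(np.radians(f["vertical_fov"]/2))
    return c[:,:2]/c[:,2:]*k+[f["cx"],f["cy"]]
def unproj(f,uv,z):
    T=f["world_from_camera"];k=210/np.tan(np.radians(f["vertical_fov"]/2))
    d=T[:3,:3]@np.array([(uv[0]-f["cx"])/k,(uv[1]-f["cy"])/k,1]);t=(z-T[2,3])/d[2];return T[:3,3]+t*d
def U(p,P):
    c,s=np.cos(p[2]),np.sin(p[2]);P=np.atleast_2d(P).astype(float)
    return P@np.array([[c,s,0],[-s,c,0],[0,0,1]])+[p[0],p[1],0]
E
python3 - <<'E'
from h import *
d=pickle.load(open("f0.pkl","rb"))
top=[((118,80),(60,85,60)),((567,148),(60,-85,60)),((520,437),(-52,-85,60)),((73,368),(-52,85,60)),
((275,290),(-10,15,92)),((470,318),(-10,-55,92)),((450,455),(-59,-55,92)),((257,428),(-59,15,92))]
side=[((192,378),(-52,-85,60)),((457,335),(60,-85,60)),((345,132),(60,85,60)),((205,482),(-52,-85,0))]
def px(o,f,uv):return (np.array(uv)+.5)/f-.5+o
tp=np.array([px((235,180),6,u) for u,_ in top]);sp=np.array([px((225,170),5,u) for u,_ in side])
def r(p):return np.concatenate([(proj(d["top"],U(p,[P for _,P in top]))-tp).ravel(),(proj(d["side"],U(p,[P for _,P in side]))-sp).ravel()])
for w in('both',):
    s=least_squares(r,[560,-60,-.15],loss='soft_l1',x_scale=[100,100,1]);print(s.x,s.fun.reshape(-1,2).round(1).tolist())
print('unit check both sets: top only',least_squares(lambda p:r(p)[:16],s.x,x_scale=[100,100,1]).x,'side',least_squares(lambda p:r(p)[16:],s.x,x_scale=[100,100,1]).x)
p=s.x
print('lip',U(p,[-67,-20,72]),'hinge',U(p,[-10,-20,68]),'button',U(p,[-38,55,70]))
for n,u in(('lipfrontL',(262,475)),('lipfrontR',(427,498))):print(n,unproj(d["top"],px((235,180),6,u),82))
for n,u,z in(('pot',(217,229),70),('viol',(348,213),62),('oil',(350,236),58)):print(n,unproj(d["top"],u,z))
print('shelf edge (280,180)',[unproj(d["top"],(280,182),z) for z in (300,400,500)])
E
```

```text
[ 5.81679440e+02 -7.46248179e+01 -1.31326047e-01] [[-1.1, -1.8], [1.0, -1.6], [1.5, 1.2], [-1.4, 1.1], [-0.2, -0.1], [0.2, 0.1], [0.2, 0.5], [-0.7, 0.0], [-0.1, 0.3], [2.3, -0.5], [0.5, -1.9], [-1.7, 3.4]]
unit check both sets: top only [ 5.81561768e+02 -7.48415962e+01 -1.33304797e-01] side [ 5.82167522e+02 -7.22678871e+01 -1.33238795e-01]
lip [[512.63739165 -85.67902498  72.        ]] hinge [[569.14657154 -93.14311149  68.        ]] button [[551.20884261 -15.1223586   70.        ]]
lipfrontL [508.07110142 -55.56963606  82.        ]
lipfrontR [ 500.94526621 -113.9457997    82.        ]
pot [568.57355841  77.15285767  70.        ]
viol [ 608.13458228 -205.89281011   62.        ]
oil [ 558.09207872 -211.46747854   58.        ]
shelf edge (280,180) [array([649.00558711, -55.32853239, 300.        ]), array([638.83124623, -54.81249959, 400.        ]), array([628.65690535, -54.29646679, 500.        ])]
```

```bash
cat >> h.py <<'E'
UP=np.array([581.7,-74.7,-.132])
def goal(xt,zt,tilt=30,yt=-20):
    "tool pose for fingertip centre at unit (xt,yt), height zt, fingers tilt deg below horizontal"
    a=np.radians(tilt);c,s=np.cos(UP[2]),np.sin(UP[2])
    z=np.array([np.cos(a)*c,np.cos(a)*s,-np.sin(a)]);y=np.array([s,-c,0]);x=np.cross(y,z)
    return U(UP,[xt,yt,zt])[0]-73*z,np.column_stack([x,y,z])
def step(s,*g):
    R0=R.from_euler('xyz',s["tcp_rot"]).as_matrix();p,M=goal(*g)
    print(g,'tcp',p.round(1),'t',(R0.T@(p-s["eef_pos"])/1000).round(4),'w',R.from_matrix(R0.T@M).as_rotvec().round(3))
def tip(s):
    M=R.from_euler('xyz',s["tcp_rot"]).as_matrix();t=s["eef_pos"]+73*M[:,2]-[UP[0],UP[1],0]
    c,q=np.cos(UP[2]),np.sin(UP[2]);print('clk %.2f'%s["clock"],'tip(unit)',np.round([c*t[0]+q*t[1],-q*t[0]+c*t[1],t[2]],1),'tilt',np.degrees(np.arcsin(-M[2,2])).round(1),'F',s["contact_force"].round(2),'open',round(s["opening"],2),'q',s["qpos"].round(2))
E
python3 -c "
from h import *;from rig import sense
s=sense();tip(s);step(s,-110,130);step(s,-110,100)"
```

```text
clk 0.10 tip(unit) [-262.8 -536.7  230.3] tilt 89.9 F [-0.32  0.12 -0.41] open 1.0 q [-1.16  0.35  1.63 -0.    1.16 -0.  ]
(-110, 130) tcp [407.4 -71.7 166.5] t [ 0.3444 -0.3954  0.1372] w [-0.286  1.021  0.493]
(-110, 100) tcp [407.4 -71.7 136.5] t [ 0.3444 -0.3954  0.1672] w [-0.286  1.021  0.493]
```

Call:
drive_tool --targets '[0.344, -0.395, 0.137, -0.286, 1.021, 0.493, 0, 0.344, -0.395, 0.137, -0.286, 1.021, 0.493, 0, 0.344, -0.395, 0.137, -0.286, 1.021, 0.493, 0, 0.344, -0.395, 0.137, -0.286, 1.021, 0.493, 0, 0.344, -0.395, 0.137, -0.286, 1.021, 0.493, 0, 0.344, -0.395, 0.137, -0.286, 1.021, 0.493, 0, 0.344, -0.395, 0.137, -0.286, 1.021, 0.493, 0, 0.344, -0.395, 0.137, -0.286, 1.021, 0.493, 0, 0.344, -0.395, 0.137, -0.286, 1.021, 0.493, 0, 0.344, -0.395, 0.137, -0.286, 1.021, 0.493, 0, 0.344, -0.395, 0.137, -0.286, 1.021, 0.493, 0, 0.344, -0.395, 0.137, -0.286, 1.021, 0.493, 0]' --force 30

```text
clock: 1.1
eef_pos: [371.0, -220.8, 211.7]
tcp_rot: [-3.135, -1.012, -0.09]
contact_force: [1.6, 0.2, -0.1]
opening: -0.002
```

```bash
python3 -c "
from h import *;from rig import sense
s=sense();tip(s);step(s,-110,130);step(s,-110,53)"
```

```text
clk 1.10 tip(unit) [-127.8 -169.5  173. ] tilt 32.0 F [ 1.61  0.25 -0.09] open -0.0 q [-0.96  0.26  2.56  2.06  0.83 -1.23]
(-110, 130) tcp [407.4 -71.7 166.5] t [-0.0263 -0.1515  0.0443] w [-0.042  0.035  0.021]
(-110, 53) tcp [407.4 -71.7  89.5] t [-0.0915 -0.1512  0.0851] w [-0.042  0.035  0.021]
```

Call:
drive_tool --targets '[-0.026, -0.151, 0.044, -0.042, 0.035, 0.021, 0, -0.026, -0.151, 0.044, -0.042, 0.035, 0.021, 0, -0.026, -0.151, 0.044, -0.042, 0.035, 0.021, 0, -0.026, -0.151, 0.044, -0.042, 0.035, 0.021, 0, -0.026, -0.151, 0.044, -0.042, 0.035, 0.021, 0, -0.026, -0.151, 0.044, -0.042, 0.035, 0.021, 0, -0.026, -0.151, 0.044, -0.042, 0.035, 0.021, 0, -0.026, -0.151, 0.044, -0.042, 0.035, 0.021, 0]'

```text
clock: 1.77
eef_pos: [430.3, -75.1, 168.4]
tcp_rot: [-3.137, -1.032, -0.123]
contact_force: [-0.1, -0.0, 0.2]
opening: -0.0
```

```bash
python3 -c "
from h import *;from rig import sense
s=sense();tip(s);step(s,-110,130);step(s,-110,53)"
```

```text
clk 1.77 tip(unit) [-87.4 -19.5 131. ] tilt 30.9 F [-0.14 -0.02  0.18] open -0.0 q [-0.24  0.46  2.66  3.02  1.01 -1.56]
(-110, 130) tcp [407.4 -71.7 166.5] t [-0.0136 -0.0006 -0.0189] w [-0.012  0.015  0.004]
(-110, 53) tcp [407.4 -71.7  89.5] t [-0.0797 -0.0005  0.0206] w [-0.012  0.015  0.004]
```

```bash
python3 -c "
from h import *;from rig import sense
s=sense();step(s,-98,110);step(s,-98,53)"
```

```text
(-98, 110) tcp [419.3 -73.3 146.5] t [-0.0246 -0.0004  0.0017] w [-0.012  0.015  0.004]
(-98, 53) tcp [419.3 -73.3  89.5] t [-0.0735 -0.0003  0.0309] w [-0.012  0.015  0.004]
```

Call:
drive_tool --targets '[-0.025, 0, 0.002, -0.012, 0.015, 0.004, 0, -0.025, 0, 0.002, -0.012, 0.015, 0.004, 0, -0.025, 0, 0.002, -0.012, 0.015, 0.004, 0]'

```text
clock: 2.02
eef_pos: [430.1, -80.6, 143.9]
tcp_rot: [-3.139, -1.037, -0.142]
contact_force: [0.2, 0.7, 0.2]
opening: -0.001
```

```bash
python3 -c "
from h import *;from rig import sense
s=sense();tip(s);step(s,-98,110);step(s,-98,85);step(s,-98,53)"
```

```text
clk 2.02 tip(unit) [-86.6 -26.3 106.8] tilt 30.6 F [0.22 0.69 0.22] open -0.0 q [-0.24  0.59  2.66  3.04  1.14 -1.58]
(-98, 110) tcp [419.3 -73.3 146.5] t [-0.0038 -0.0058 -0.0115] w [ 0.006  0.01  -0.005]
(-98, 85) tcp [419.3 -73.3 121.5] t [-0.0253 -0.0057  0.0013] w [ 0.006  0.01  -0.005]
(-98, 53) tcp [419.3 -73.3  89.5] t [-0.0529 -0.0057  0.0175] w [ 0.006  0.01  -0.005]
```

```bash
python3 -c "
from h import *;from rig import sense
s=sense();step(s,-103,107,42);step(s,-103,75,42);step(s,-103,50,40)"
```

```text
(-103, 107, 42) tcp [423.2 -73.8 155.8] t [ 0.0063 -0.0058 -0.0128] w [ 0.006 -0.199 -0.006]
(-103, 75, 42) tcp [423.2 -73.8 123.8] t [-0.0213 -0.0058  0.0035] w [ 0.006 -0.199 -0.006]
(-103, 50, 40) tcp [421.5 -73.6  96.9] t [-0.0453 -0.0057  0.0157] w [ 0.006 -0.164 -0.006]
```

Call:
drive_tool --targets '[0.006, -0.006, -0.013, 0.006, -0.199, -0.006, 0, 0.006, -0.006, -0.013, 0.006, -0.199, -0.006, 0, 0.006, -0.006, -0.013, 0.006, -0.199, -0.006, 0, 0.006, -0.006, -0.013, 0.006, -0.199, -0.006, 0]'

```text
clock: 2.35
eef_pos: [424.3, -74.1, 161.7]
tcp_rot: [3.138, -0.848, -0.129]
contact_force: [1.9, -0.2, 0.2]
opening: 0.002
```

```bash
python3 -c "
from h import *;from rig import sense
s=sense();tip(s);step(s,-103,75,42);step(s,-103,50,40)"
```

```text
clk 2.35 tip(unit) [-101.4  -20.2  113.4] tilt 41.4 F [ 1.85 -0.19  0.24] open 0.0 q [-0.21  0.31  2.6   3.04  0.62 -1.54]
(-103, 75, 42) tcp [423.2 -73.8 123.8] t [-0.0292 -0.0002  0.0242] w [ 0.001 -0.01   0.002]
(-103, 50, 40) tcp [421.5 -73.6  96.9] t [-0.0505 -0.0003  0.0408] w [0.001 0.025 0.002]
```

Call:
drive_tool --targets '[0, 0, 0, 0, 0, 0, 0, 0, 0, 0, 0, 0, 0, 0]'

```text
clock: 2.52
eef_pos: [424.3, -73.4, 159.8]
tcp_rot: [3.139, -0.85, -0.129]
contact_force: [-0.7, 0.2, -0.5]
opening: -0.002
```

```bash
python3 -c "
from h import *;from rig import sense
s=sense();tip(s);step(s,-103,75,42);step(s,-103,50,40)"
```

```text
clk 2.52 tip(unit) [-101.4  -19.5  111.6] tilt 41.3 F [-0.74  0.25 -0.54] open -0.0 q [-0.21  0.32  2.6   3.04  0.63 -1.54]
(-103, 75, 42) tcp [423.2 -73.8 123.8] t [-0.0277  0.0005  0.0229] w [ 0.    -0.013  0.002]
(-103, 50, 40) tcp [421.5 -73.6  96.9] t [-0.049   0.0004  0.0394] w [0.    0.022 0.002]
```

Call:
drive_tool --targets '[-0.028, 0, 0.023, 0, -0.01, 0.002, 0, -0.028, 0, 0.023, 0, -0.01, 0.002, 0, -0.049, 0, 0.039, 0, 0.022, 0.002, 0, -0.049, 0, 0.039, 0, 0.022, 0.002, 0, -0.049, 0, 0.039, 0, 0.022, 0.002, 0, -0.049, 0, 0.039, 0, 0.022, 0.002, 0]'

```text
clock: 3.02
eef_pos: [419.7, -72.0, 94.4]
tcp_rot: [-3.14, -0.863, -0.132]
contact_force: [0.1, -1.1, -0.3]
opening: -0.001
```

```bash
python3 - <<'E'
from h import *;from rig import *
import cv2
s=sense();tip(s);step(s,-70,50,36);step(s,-66,52,35);step(s,-64,60,35)
f=grab_frame("side");cv2.imwrite("pics/s1.png",cv2.resize(f["color"][150:290,180:340],None,fx=5,fy=4.2857,interpolation=cv2.INTER_CUBIC)[:600])
E
```

```text
clk 3.02 tip(unit) [-105.5  -18.6   46.9] tilt 40.5 F [ 0.14 -1.12 -0.34] open -0.0 q [-0.21  0.62  2.62  3.06  0.97 -1.58]
(-70, 50, 36) tcp [451.1 -77.5  92.9] t [0.0196 0.0014 0.0252] w [-0.001  0.079  0.   ]
(-66, 52, 35) tcp [454.4 -78.   93.9] t [0.0225 0.0014 0.0271] w [-0.001  0.097  0.   ]
(-64, 60, 35) tcp [456.3 -78.2 101.9] t [0.0298 0.0014 0.0234] w [-0.001  0.097  0.   ]
```

View pics/s1.png

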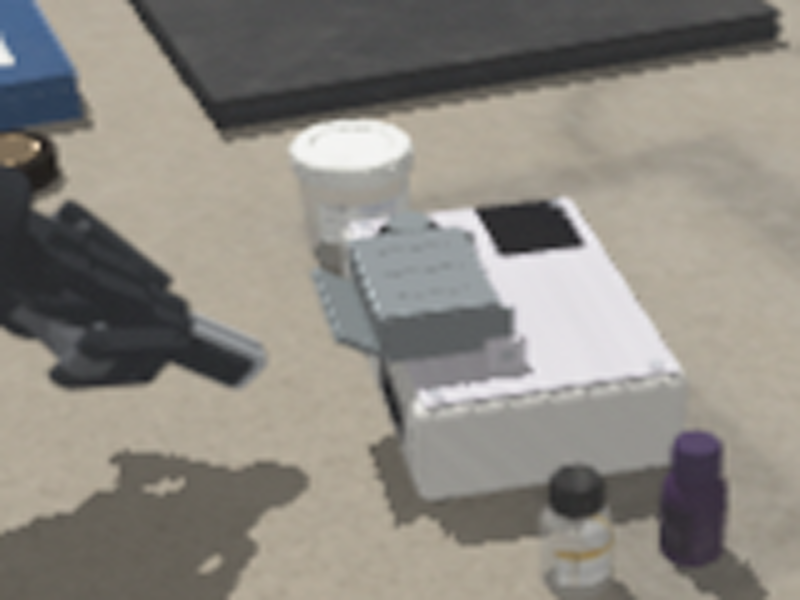

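The crop shows the shut fingertips at about (255,365), in front of and below the lip at (345,310). The guard, pot and bottles are undisturbed. Next: slide in under the lip, then lift.

Call:
drive_tool --targets '[0.01, 0.0007, 0.0125, 0, 0.04, 0, 0, 0.02, 0.0014, 0.025, 0, 0.079, 0, 0, 0.02, 0.0014, 0.025, 0, 0.079, 0, 0, 0.02, 0.0014, 0.025, 0, 0.079, 0, 0]'

```text
clock: 3.4
eef_pos: [452.7, -77.7, 95.6]
tcp_rot: [-3.141, -0.947, -0.131]
contact_force: [-1.0, 0.3, 0.1]
opening: 0.001
```

```bash
python3 - <<'E'
from h import *;from rig import *
s=sense();tip(s)
for g in((-66,53,35),(-64,66,35),(-63,80,35),(-59,80,35)):step(s,*g)
E
```

```text
clk 3.40 tip(unit) [-68.3 -19.9  53. ] tilt 35.7 F [-0.96  0.32  0.06] open 0.0 q [-0.21  0.67  2.58  3.07  1.06 -1.58]
(-66, 53, 35) tcp [454.4 -78.   94.9] t [0.0004 0.     0.0018] w [-0.001  0.013  0.001]
(-64, 66, 35) tcp [456.3 -78.2 107.9] t [ 0.0121  0.     -0.0041] w [-0.001  0.013  0.001]
(-63, 80, 35) tcp [457.3 -78.4 121.9] t [ 0.0241  0.     -0.0115] w [-0.001  0.013  0.001]
(-59, 80, 35) tcp [461.3 -78.9 121.9] t [ 0.0264  0.     -0.0082] w [-0.001  0.013  0.001]
```

Call:
drive_tool --targets '[0.004, 0, -0.001, 0, 0.013, 0, 0, 0.008, 0, -0.003, 0, 0.013, 0, 0, 0.012, 0, -0.004, 0, 0.013, 0, 0, 0.016, 0, -0.006, 0, 0.013, 0, 0, 0.02, 0, -0.009, 0, 0.013, 0, 0, 0.024, 0, -0.0115, 0, 0.013, 0, 0, 0.024, 0, -0.0115, 0, 0.013, 0, 0, 0.024, 0, -0.0115, 0, 0.013, 0, 0]'

```text
clock: 4.07
eef_pos: [457.0, -78.3, 121.2]
tcp_rot: [-3.141, -0.96, -0.131]
contact_force: [-1.2, 0.9, -0.9]
opening: -0.0
```

```bash
python3 - <<'E'
from h import *;from rig import *
import cv2
s=sense();tip(s)
for g in((-58,80,35),(-58,74,35),(-54,73,35),(-46,73,35),(-40,73,35)):step(s,*g)
f=grab_frame("side");cv2.imwrite("pics/s2.png",cv2.resize(f["color"][180:270,220:340],None,fx=6.5,fy=6.5,interpolation=cv2.INTER_CUBIC))
E
```

```text
clk 4.07 tip(unit) [-63.4 -19.8  79.3] tilt 35.0 F [-1.22  0.88 -0.88] open -0.0 q [-0.21  0.58  2.58  3.06  0.98 -1.57]
(-58, 80, 35) tcp [462.3 -79.  121.9] t [0.0036 0.0001 0.004 ] w [-0.001  0.     0.001]
(-58, 74, 35) tcp [462.3 -79.  115.9] t [-0.0013  0.0001  0.0074] w [-0.001  0.     0.001]
(-54, 73, 35) tcp [466.3 -79.5 114.9] t [0.0002 0.0001 0.0113] w [-0.001  0.     0.001]
(-46, 73, 35) tcp [474.2 -80.6 114.9] t [0.0048 0.0001 0.0178] w [-0.001  0.     0.001]
(-40, 73, 35) tcp [480.1 -81.4 114.9] t [0.0082 0.0001 0.0228] w [-0.001  0.     0.001]
```

View pics/s2.png

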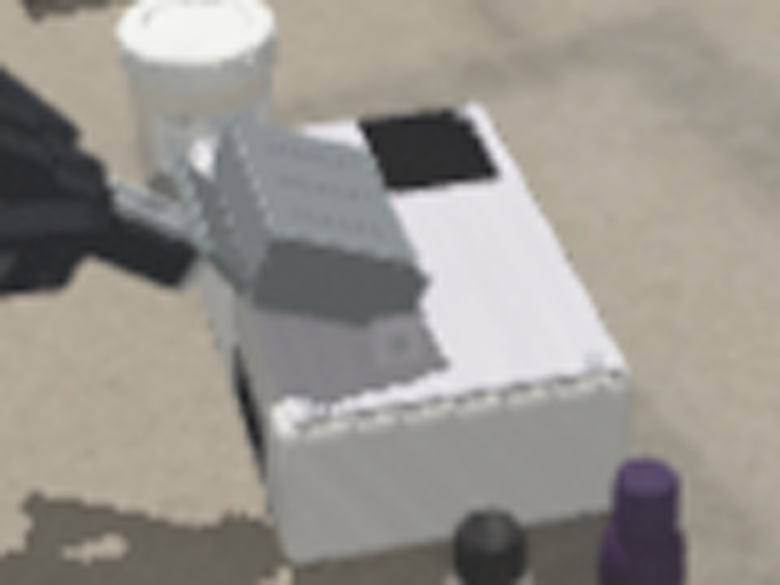

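The guard is raised to roughly 0.4 rad and rests with its lip on the fingertips (~(195,255)). The toggle is not yet touched. Now in under the front wall.

Call:
drive_tool --targets '[0.003, 0, 0.002, 0, 0, 0, 0, 0.005, 0, 0.004, 0, 0, 0, 0, 0.006, 0, 0.006, 0, 0, 0, 0, 0.006, 0, 0.006, 0, 0, 0, 0, 0.006, 0, 0.006, 0, 0, 0, 0, 0.006, 0, 0.006, 0, 0, 0, 0]'

```text
clock: 4.62
eef_pos: [465.2, -79.3, 121.9]
tcp_rot: [-3.141, -0.958, -0.131]
contact_force: [0.6, 0.5, -0.8]
opening: -0.001
```

```bash
python3 - <<'E'
from h import *;from rig import *
import cv2
s=sense();tip(s)
for g in((-52,76,35),(-50,73,35),(-46,73,35),(-40,73,35),(-37,73,35)):step(s,*g)
f=grab_frame("side");cv2.imwrite("pics/s3.png",cv2.resize(f["color"][180:270,220:340],None,fx=6.5,fy=6.5,interpolation=cv2.INTER_CUBIC))
E
```

```text
clk 4.62 tip(unit) [-55.1 -19.8  79.9] tilt 35.1 F [ 0.59  0.49 -0.81] open -0.0 q [-0.21  0.57  2.57  3.06  0.95 -1.57]
(-52, 76, 35) tcp [468.2 -79.8 117.9] t [-0.0015  0.0001  0.0048] w [-0.001  0.002  0.001]
(-50, 73, 35) tcp [470.2 -80.1 114.9] t [-0.0028  0.0001  0.0082] w [-0.001  0.002  0.001]
(-46, 73, 35) tcp [474.2 -80.6 114.9] t [-0.0005  0.0001  0.0115] w [-0.001  0.002  0.001]
(-40, 73, 35) tcp [480.1 -81.4 114.9] t [0.0029 0.0001 0.0164] w [-0.001  0.002  0.001]
(-37, 73, 35) tcp [483.1 -81.8 114.9] t [0.0046 0.0001 0.0188] w [-0.001  0.002  0.001]
```

View pics/s3.png

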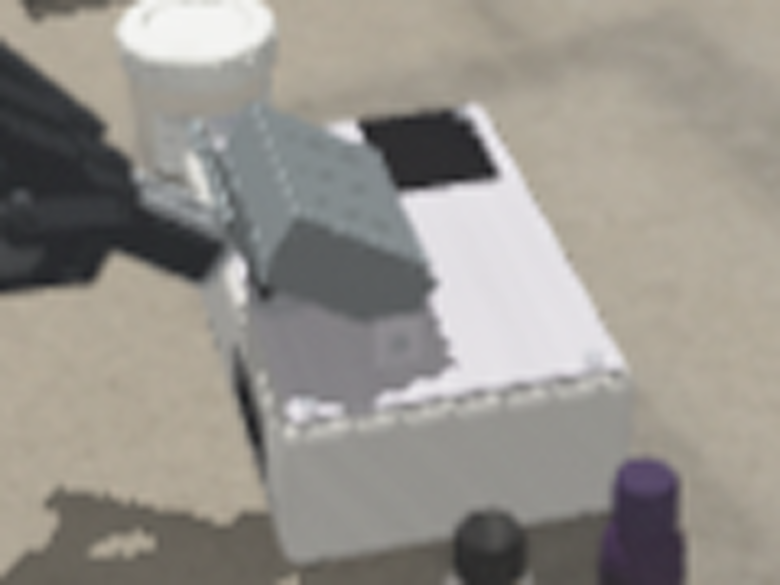

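The guard stands at about 0.55 rad on the fingers and the tips are at the foot of the front wall (~(225,265)). The side wall still hides most of the toggle. Now push.

Call:
drive_tool --targets '[-0.0015, 0, 0.005, 0, 0, 0, 0, -0.003, 0, 0.008, 0, 0, 0, 0, -0.0015, 0, 0.01, 0, 0, 0, 0, -0.0005, 0, 0.0115, 0, 0, 0, 0, 0.001, 0, 0.0135, 0, 0, 0, 0, 0.002, 0, 0.015, 0, 0, 0, 0, 0.003, 0, 0.0165, 0, 0, 0, 0, 0.003, 0, 0.0165, 0, 0, 0, 0]'

```text
clock: 5.33
eef_pos: [480.6, -81.4, 114.8]
tcp_rot: [-3.141, -0.958, -0.131]
contact_force: [0.5, -0.4, -0.2]
opening: -0.002
```

```bash
python3 - <<'E'
from h import *;from rig import *
import cv2
s=sense();tip(s)
for g in((-38,73,35),(-36,73,35),(-34,73,35)):step(s,*g)
f=grab_frame("side");cv2.imwrite("pics/s4.png",cv2.resize(f["color"][180:270,220:340],None,fx=6.5,fy=6.5,interpolation=cv2.INTER_CUBIC))
E
```

```text
clk 5.33 tip(unit) [-39.6 -19.8  72.8] tilt 35.1 F [ 0.5  -0.43 -0.22] open -0.0 q [-0.2   0.59  2.53  3.07  0.94 -1.57]
(-38, 73, 35) tcp [482.1 -81.7 114.9] t [0.001  0.0001 0.0012] w [-0.001  0.002  0.001]
(-36, 73, 35) tcp [484.1 -81.9 114.9] t [0.0021 0.0001 0.0028] w [-0.001  0.002  0.001]
(-34, 73, 35) tcp [486.1 -82.2 114.9] t [0.0033 0.0001 0.0045] w [-0.001  0.002  0.001]
```

View pics/s4.png

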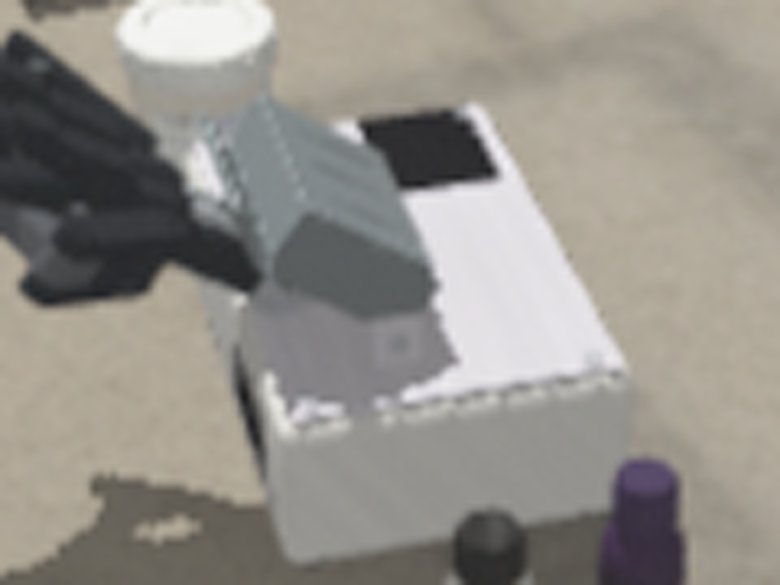

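Call:
drive_tool --targets '[0.001, 0, 0.0015, 0, 0, 0, 0, 0.002, 0, 0.003, 0, 0, 0, 0, 0.002, 0, 0.003, 0, 0, 0, 0]'

```text
clock: 5.63
eef_pos: [481.3, -81.4, 114.4]
tcp_rot: [-3.141, -0.955, -0.132]
contact_force: [-15.9, 0.1, 10.9]
opening: 0.003
```

```bash
python3 - <<'E'
from h import *;from rig import *
s=sense();tip(s)
d=pickle.load(open("f0.pkl","rb"))["side"]
for dx in(-5,0,5):print(proj(d,U(UP,[-105.5+dx*.76,-18.6,46.9-dx*.65])))
for i in range(3):
  grab_frame("side");print(sense()["contact_force"].round(2))
for g in((-34,73,35),(-32,73,35)):step(s,*g)
E
```

```text
clk 5.63 tip(unit) [-39.1 -19.7  72.2] tilt 35.3 F [-15.93   0.13  10.85] open 0.0 q [-0.2   0.59  2.53  3.07  0.93 -1.57]
[[228.56675934 234.48474967]]
[[230.54781041 235.47671935]]
[[232.51639036 236.46244437]]
[-16.38   1.53  12.3 ]
[-16.34   1.57  12.26]
[-16.09   1.51  11.43]
(-34, 73, 35) tcp [486.1 -82.2 114.9] t [0.0032 0.0002 0.0037] w [-0.001  0.005  0.   ]
(-32, 73, 35) tcp [488.1 -82.4 114.9] t [0.0043 0.0002 0.0053] w [-0.001  0.005  0.   ]
```

The fingers met the toggle's stop: about 20 N along the end-face normal, with the tip held at x = -39. The toggle is over, so now I draw out.

```bash
python3 - <<'E'
from h import *;from rig import *
s=sense()
for g in((-50,74,35),(-64,74,35),(-78,62,36),(-104,48,40)):step(s,*g)
E
```

```text
(-50, 74, 35) tcp [470.2 -80.1 115.9] t [-0.0053  0.0002 -0.0099] w [-0.001  0.005  0.   ]
(-64, 74, 35) tcp [456.3 -78.2 115.9] t [-0.0133  0.0002 -0.0214] w [-0.001  0.005  0.   ]
(-78, 62, 36) tcp [443.2 -76.5 104.9] t [-0.03    0.0001 -0.0259] w [-0.001 -0.012  0.   ]
(-104, 48, 40) tcp [420.5 -73.5  94.9] t [-0.0513  0.0001 -0.0388] w [-0.001 -0.082  0.   ]
```

Call:
drive_tool --targets '[-0.004, 0, -0.007, 0, 0, 0, 0, -0.007, 0, -0.0125, 0, 0, 0, 0, -0.011, 0, -0.018, 0, 0, 0, 0, -0.015, 0, -0.024, 0, 0, 0, 0, -0.023, 0, -0.026, 0, -0.006, 0, 0, -0.031, 0, -0.028, 0, -0.012, 0, 0, -0.042, 0, -0.035, 0, -0.045, 0, 0, -0.052, 0, -0.041, 0, -0.08, 0, 0, -0.052, 0, -0.041, 0, -0.08, 0, 0, -0.052, 0, -0.041, 0, -0.08, 0, 0]'

```text
clock: 6.62
eef_pos: [420.6, -73.5, 95.8]
tcp_rot: [-3.141, -0.878, -0.131]
contact_force: [0.2, -0.4, -0.2]
opening: 0.004
```

```bash
python3 - <<'E'
from h import *;from rig import *
import cv2
s=sense();tip(s)
f=grab_frame("side");a=cv2.resize(f["color"][180:270,225:345],None,fx=6.5,fy=6.5,interpolation=cv2.INTER_CUBIC)
cv2.imwrite("pics/s5.png",a)
d=pickle.load(open("f0.pkl","rb"))
for n in("side","top"):
    e=np.abs(grab_frame(n)["color"].astype(int)-d[n]["color"]).max(2)
    print(n,(e[175:275,255:345]>25).sum() if n=="side" else [(e[195:265,200:365]>25).sum()])
for i in range(3):
  grab_frame("side");print(sense()["contact_force"].round(2))
E
```

```text
clk 6.62 tip(unit) [-103.7  -19.9   49.2] tilt 39.7 F [ 0.2  -0.45 -0.22] open 0.0 q [-0.22  0.63  2.63  3.06  1.   -1.58]
side 0
top [np.int64(0)]
[-0.46 -0.76 -0.57]
[-0.06  0.08 -0.23]
[-0.56 -0.34 -0.21]
```

View pics/s5.png

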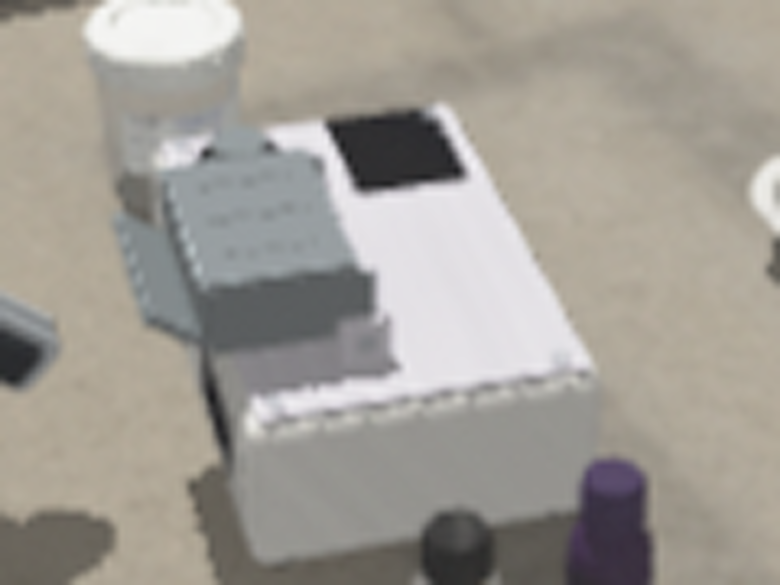

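```bash
python3 -c "
from rig import sign_off;print(sign_off())"
```

```text
the job is handed in; nothing more can be done
None
```

I raised the guard by its lip with the shut fingertips and pushed the toggle over while the guard rested on the fingers. I then drew the fingers out, the guard dropped shut by itself, and I handed the job in at about 7 s of the 35 s limit.

- **Toggle:** I never saw it directly, because the guard hides it in both cameras. That it is fully on is inferred from the push. The fingertips stopped 39 mm in front of the unit's origin, against a computed −41 mm for fully on. About 20 N pushed back along the fingertip faces, in the direction expected from the toggle at its stop.
- **Guard raised:** By eye in the side view it stood at about 0.4 rad on the first lift, and about 0.55 rad just before the push. These are estimates from the picture, not measured angles.
- **Last checks:** The final side picture shows the guard shut. In the crops round the unit, no pixel in the side and top views differed from the start by more than a small threshold. Both views cover the unit, button and pot; the bottles' check comes mainly from the top view. The force on the tool was near zero, with the tip about 29 mm in front of the lip.
- **What didn't go as planned:** The arm could not fold far enough to descend in front of the lip with the fingers at 30 degrees. I came down at about 40 degrees instead and worked at 35.

No check failed or disagreed.

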